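Build up a strap clamp over a part on a fixture plate

ROBOT

A 6-joint arm with a two-finger parallel gripper is mounted at the origin on a cart in front of the work surface, level with it; the furniture and walls round the work are solid. World frame = base frame: x ahead of the robot, y to its left, z up, the work surface at z = 0. Lengths are in m, angles in rad, forces in N, time in s.
With the tool pointing down it reaches from about 0.375 to 0.925 m from the base axis. Payload 5.7 kg.
Tool frame: the origin (TCP) lies where the fingers leave the gripper's body, on its centre line; the fingertips stand 73 mm ahead of it and the grasp point (between the pads) lies 54 mm ahead of it; z points along the fingers, y is the line along which they close (so a half turn about z gives the same grasp; the last joint's range is limited). The gripper opens to 85 mm and grips with 20 to 120 N. Pads are 22 mm wide; open, the fingers measure 114 mm over their backs; the gripper's body (76 mm by 85 mm) begins 54 mm behind the grasp point. The pads swing forward as they close: fully open they stand 13 mm farther back than shut.
Start: joints at [-1.328, 0.359, 1.51, -0, 1.272, -0.115], TCP at [0.21, -0.562, 0.304] pointing down, gripper open.
Joint ranges: [-2.97, 2.97], [-1.01, 2.36], [0.21, 2.38], [-0.96, 4.11], [0.2, 2.71], [-2.98, 2.98]. Speed limits (rad/s): [2.39, 2.39, 3.14, 3.14, 3.14, 3.14].

INTERFACE

Orientations are given as [roll, pitch, yaw] about the fixed x, y, z axes, in that order (R = Rz(yaw) Ry(pitch) Rx(roll)).
In Python, from workcell import r gives the robot as it stands.
- The arm moves only by the shell command python3 -m pendant 'ROWS' [FORCE]. ROWS is JSON, a list of rows, each a list of 5 numbers: the opening, from 0 (shut) to 1 (fully open), then the shift along the tool's x, y, z scaled (see below), then the turn about the tool's z scaled (see below). In form: [[fingers, tx, ty, tz, roll], ...]. A call has 1 to 20 rows; each row is the pose to reach, as a shift and turn from the pose commanded when the call began, along the tool's axes at that moment; what a row does not reach only later rows make up. The controller multiplies each number of a shift by 200 mm and each number of a turn by pi/2 rad. A row lasts 1/8 s, in which the tool goes at most 62.5 mm and 10.7 degrees, less where a joint would pass 70% of its speed; a pose out of reach is approached as far as the arm can. A call with a number of a shift or a turn outside -1 to 1 is refused whole. A call with a gripper value outside its range is refused whole. The fingers move at their own pace and stop on an object; FORCE is the grip in N (left out, the last holds). Time passes only in rows, so rows that repeat a pose let the fingers close. It gives the time, the measured TCP pose, the force, the opening and the grip force at its end, in the units of the state.
- r.read_state(): the state, without advancing time (a new reading comes with each control period).
- r.snapshot(name): name is "side" or "top"; returns (picture, depth): 420x560x3 uint8, blue, green, red; 420x560 float32, m along the optical axis (not along the pixel's ray), 0 where there is no reading.
- r.camera_params(name): a dict with "mtx" (3x3 intrinsics, pixels), "pose" (4x4, takes a point from camera to world coordinates). Camera axes: x right, y down, z forward; pixel columns grow to the right and rows downward; lengths in m; the calibration is good to about 2 mm. A picture is of the moment at which its call begins. camera_params takes no time and is no camera call.
- r.close_job(): hands the job in; it is judged then, once.
The state is a dict: "time_s": time; "q": joint angles; "joint_vel": joint speeds; "joint_torque": joint torques, N m; "tcp_pos": TCP position; "ee_rot": TCP orientation; "wrist_force": force on the tool from outside, world axes, zero at the start; "ft_torque": the same for the moment, N m; "width": opening from 0.0 (shut) to 1.0 (fully open); "gripper_force": force on a finger pad.
Only numpy, scipy, OpenCV 4.12 (cv2) and the standard library are available. Lean on these libraries where they do the work, as an engineer would, in place of code of your own. Each camera call takes 0.05 s, during which the arm holds its last target. There are 200 camera calls.

TASK

Set up the clamp on the fixture plate: seat the part flat on its bright seat, close up to the three locating pins, and lay across the bright pad on the other side of the stud the one bar that is exactly as tall as the part. Then lower the slotted strap over the stud so that it lies level along the plate, bridging part and packing, and slip the washer and last the black quick nut down the stud onto it; leave the other two bars and the dial gauge where they lie.

Things in the scene. Friction and masses are not known exactly. Their poses are not given: they have to be found in the camera images.
- fixture_plate: Dark steel plate fixed on the bench, 16 mm thick. Origin: stud axis, at the underside; it spans x -50..50, y -77..95 mm. Stud: 10 mm diameter, tapered tip, top at z = 74 mm. Bright flush seat 64 x 46 mm centred at x 0, y 57 with three 6 mm pins, 8 mm high, at (-24,81), (24,81), (33,57). Bright flush packing pad 84 x 24 mm centred at x 0, y -52. Both lie long along x.
- part: Workpiece: pale milled aluminium block, 42 (x) x 60 (y) x 16 mm high, pocket up. Touching all three pins, its centre is at plate x 0, y 57, its long side along plate x; either end may go to the single pin. The gap from it to the stud is then 31 mm, so open the finger there only a little. Origin: centre of its underside; z is up. 
- bar_brass: Yellow brass square bar, 16 (x) x 70 (y) x 16 mm high, lying flat. Origin: centre of its underside; z is up. 
- bar_square: Pale aluminium square bar, 20 (x) x 115 (y) x 20 mm high, lying flat. Origin: centre of its underside; z is up. 
- bar_flat: Pale aluminium flat bar, 25 (x) x 90 (y) x 12 mm high, lying flat. Origin: centre of its underside; z is up. 
- strap: Dark steel clamp strap, 30 (x) x 120 (y) x 12 mm high, lying flat, with a centred slot right through, 14 (x) x 52 (y) mm; same either way round. In place: along plate y, underside 32 mm above the bench, centre at plate x 0, y -4 mm, covering the packing and 20 mm of the part. Gripped across its middle, it lets the stud rise between the fingers. Origin: centre of its underside; z is up. 
- washer: Thick bright steel washer, 34 mm outside diameter, 14 mm bore, 8 mm high, lying flat. In place its underside is 44 mm above the bench. Origin: centre of its underside; z is up. 
- quick_nut: Black knurled quick-acting clamp nut: round, 28 mm diameter, 18 mm high, upright. Its 13.6 mm bore goes right through and slips straight down the stud without turning. In place its underside is 52 mm above the bench. Origin: centre of its underside; z is up. 
- gauge: Dial gauge, round white dial with black rim, about 101 x 58 x 23 mm, lying behind the plate; a delicate bystander. Origin: centre of its underside; z is up. 
There are look-alikes about, which are no part of the job. Of the things that look like the part, the larger one is meant.

How it is judged:
By the outcome, as a careful person would: the job done as asked, in the order asked, and still so for the second after the job is handed in, with the robot touching nothing.
It also fails if it takes over 128 s, if anything falls off the work surface, if the arm or the gripper's body presses on something with over 40 N, if the wrist force passes 120 N, or if a joint passes its speed limit or range.

## Working session

There is one attempt and no reset: what is moved stays moved. The work goes in short steps, Python scripts to look and compute and a shell command to move; the robot and the scene stay as the last step left them, time stands still between calls to the robot, and variables do not carry over. Pictures are saved under pics/ and viewed, at most 14 in all, crops included, and the job is handed in when it is done.

```bash
ls; mkdir -p pics; python3 - <<'E'
from workcell import r
import cv2,numpy as np
for n in("top","side"):
    p,d=r.snapshot(n); cv2.imwrite(f"pics/{n}0.png",p); np.save(f"pics/{n}0.npy",d)
    c=r.camera_params(n); print(n,np.round(c["mtx"],1).tolist(),np.round(c["pose"],3).tolist())
s=r.read_state(); print({k:np.round(v,3).tolist() for k,v in s.items()})
E
```

```text
pics
top [[502.6, 0.0, 275.7], [0.0, 502.6, 213.7], [0.0, 0.0, 1.0]] [[-0.027, -0.987, 0.159, 0.368], [-1.0, 0.026, -0.011, 0.018], [0.007, -0.159, -0.987, 1.312], [0.0, 0.0, 0.0, 1.0]]
side [[507.0, 0.0, 287.7], [0.0, 507.0, 207.9], [0.0, 0.0, 1.0]] [[0.953, -0.186, 0.24, 0.136], [-0.303, -0.544, 0.783, -1.307], [-0.015, -0.818, -0.574, 0.997], [0.0, 0.0, 0.0, 1.0]]
{'time_s': 0.1, 'q': [-1.328, 0.359, 1.511, -0.0, 1.272, -0.115], 'joint_vel': [0.001, -0.002, -0.003, -0.001, -0.0, 0.001], 'joint_torque': [0.0, -52.865, -27.935, -0.0, 0.005, -0.0], 'tcp_pos': [0.21, -0.562, 0.303], 'ee_rot': [-3.14, -0.0, 0.358], 'wrist_force': [-0.486, -0.112, -0.425], 'ft_torque': [0.038, -0.041, -0.037], 'gripper_force': 0.0, 'width': 1.001}
```

View pics/top0.png

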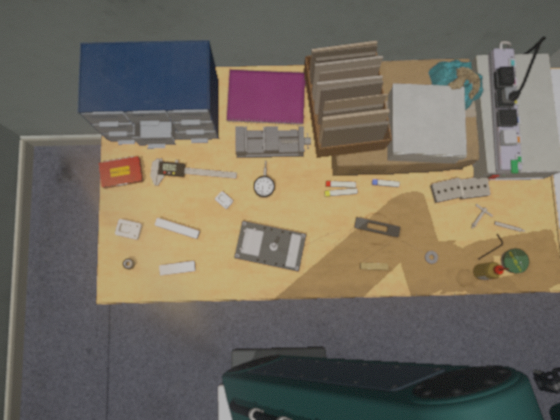

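View pics/side0.png

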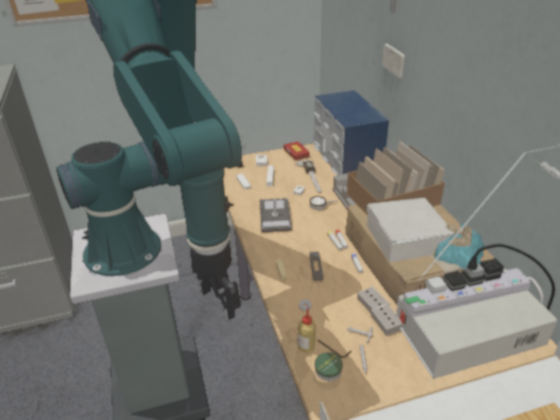

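The top view shows the plate at (271,246), the pale part at (128,229), brass bar at (374,266), strap at (378,227), washer at (431,257) and black nut near (128,264). The gauge is at (264,186). A smaller look-alike of the part is at (223,200). I'll zoom in next.

```bash
python3 - <<'E'
import cv2,numpy as np
p=cv2.imread("pics/top0.png")
f=lambda a,k:cv2.resize(a,None,fx=k,fy=k,interpolation=cv2.INTER_CUBIC)
a=f(p[155:300,100:315],3.7)[:300*2]
cv2.imwrite("pics/c1.png",a)
b=f(p[205:280,340:450],3.6); s=cv2.imread("pics/side0.png")
c=f(s[145:240,225:335],3.6); d=f(s[225:320,265:330],3.6)
o=np.zeros((600,800,3),np.uint8)
o[:b.shape[0],:b.shape[1]]=b; o[b.shape[0]-0:b.shape[0]+320,:c.shape[1]]=c[:320]; o[:d.shape[0],500:500+d.shape[1]]=d
cv2.imwrite("pics/c2.png",o)
E
```

```text
(no output)
```

View pics/c1.png

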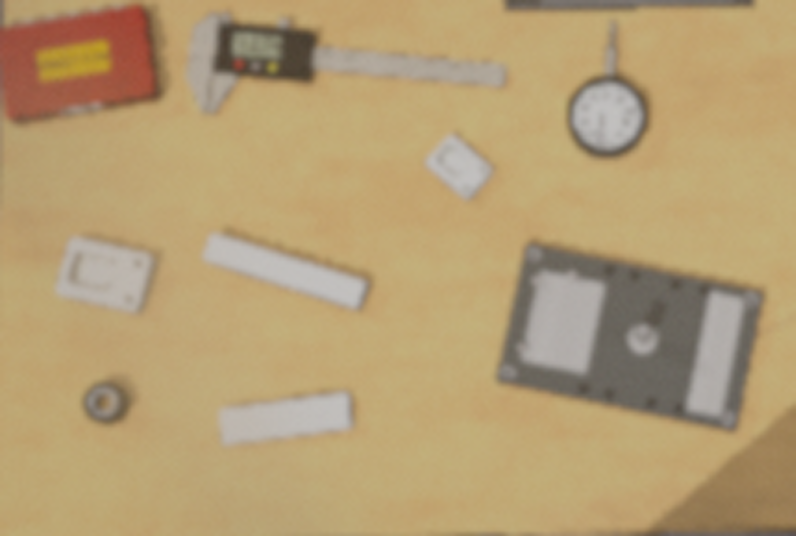

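View pics/c2.png

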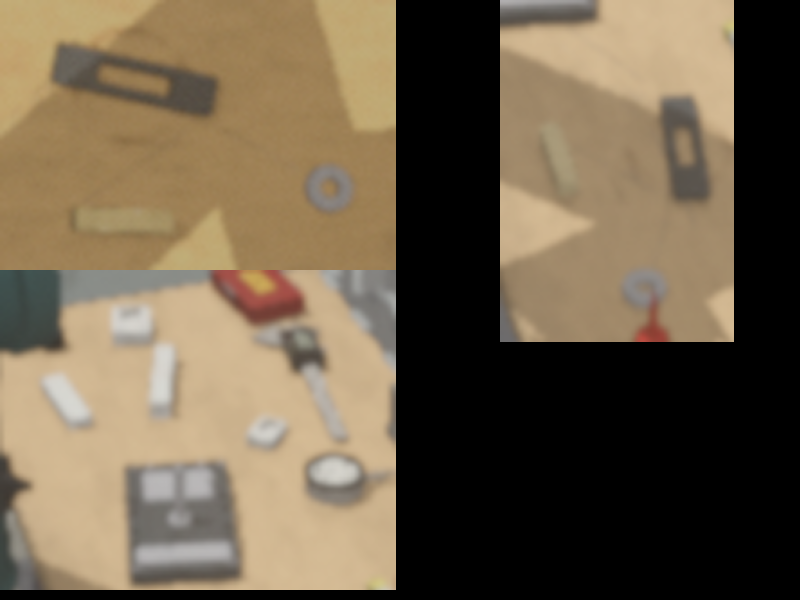

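```bash
cat > h.py <<'E'
import cv2,numpy as np
from scipy.optimize import minimize
from workcell import r
S=6
def shots(n,k=6):
    a=[r.snapshot(n) for _ in range(k)]
    c=r.camera_params(n)
    return np.mean([x[0].astype(float) for x in a],0),np.median([x[1] for x in a],0),np.array(c["mtx"]),np.array(c["pose"])
def proj(P,cam):
    K,T=cam[2],cam[3]; q=(np.asarray(P)-T[:3,3])@T[:3,:3]; q=q@K.T; return q[:,:2]/q[:,2:]
def rc(x,y,cx=0,cy=0): return np.array([[cx+a*x/2,cy+b*y/2] for a,b in((-1,-1),(1,-1),(1,1),(-1,1))])
def circ(d): t=np.linspace(0,2*np.pi,40)[:-1]; return np.c_[np.cos(t),np.sin(t)]*d/2
G={"plate":(rc(100,172,0,9),None,16),"part":(rc(42,60),None,16),"bar_brass":(rc(16,70),None,16),"strap":(rc(30,120),rc(14,52),12),
"washer":(circ(34),circ(14),8),"quick_nut":(circ(28),circ(13.6),18),"bar_square":(rc(20,115),None,20),"bar_flat":(rc(25,90),None,12)}
def place(xy,z,p): c,s=np.cos(p[2]),np.sin(p[2]); return np.c_[xy@np.array([[c,s],[-s,c]])/1000+p[:2],np.full(len(xy),z)]
def render(n,p,z0,cam,box):
    o,i,h=G[n]; x0,y0,w,hh=box; m=np.zeros((hh*S,w*S),np.uint8)
    f=lambda q:np.round(((proj(q,cam)-[x0,y0]+.5)*S-.5)*16).astype(np.int32)
    hull=cv2.convexHull(np.r_[f(place(o,z0,p)),f(place(o,z0+h/1000,p))]); cv2.fillConvexPoly(m,hull,255,cv2.LINE_AA,4)
    if i is not None:
        a=np.full_like(m,255)
        for z in(z0,z0+h/1000):
            b=np.zeros_like(m); cv2.fillConvexPoly(b,cv2.convexHull(f(place(i,z,p))),255,cv2.LINE_AA,4); a=np.minimum(a,b)
        m=np.minimum(m,255-a)
    m=cv2.GaussianBlur(m,(0,0),0.9*S)
    return cv2.resize(m,(w,hh),interpolation=cv2.INTER_AREA)/255.
def fit(n,p0,z0,cam,colour=False,pad=9):
    o,i,h=G[n]; q=proj(np.r_[place(o,z0,p0),place(o,z0+h/1000,p0)],cam)
    x0,y0=np.floor(q.min(0)).astype(int)-pad; x1,y1=np.ceil(q.max(0)).astype(int)+pad
    box=(x0,y0,x1-x0,y1-y0); I=cam[0][y0:y1,x0:x1]
    F=(I/I.sum(2,keepdims=True))[...,:2] if not colour else I/100.
    p=np.array(p0,float)
    for it in range(4):
        m=render(n,p,z0,cam,box); a=F[m>.9] if (m>.9).sum()>8 else F[m>.75]; b=F[m<.02]
        w=np.linalg.solve(np.cov(a.T)*.5+np.cov(b.T)+1e-7*np.eye(F.shape[2]),np.median(a,0)-np.median(b,0))
        al=(F@w-np.median(b,0)@w)/((np.median(a,0)-np.median(b,0))@w); al=np.clip(al,-.2,1.15)
        rs=1000.
        g=lambda v:np.mean((render(n,[v[0]/rs,v[1]/rs,v[2]/60],z0,cam,box)-al)**2)
        v=p*[rs,rs,60]; st=np.array([6,6,8.]) if it==0 else np.array([2,2,2.])
        if i is not None and len(o)>4 or len(o)>4: st[2]=0
        s=minimize(g,v,method="Nelder-Mead",options=dict(initial_simplex=np.r_[[v],v+np.diag(st)+1e-9],xatol=.03,fatol=1e-6))
        p=s.x/[rs,rs,60]
    return p,s.fun
def ray(u,v,z,cam):
    d=cam[3][:3,:3]@np.linalg.solve(cam[2],[u,v,1.]); t=cam[3][:3,3]; return t+d*(z-t[2])/d[2]
def ztop(n,p,z0,cam):
    o,i,h=G[n]; q=proj(place(o*.8,z0+h/1000,p),cam); m=np.zeros(cam[1].shape,np.uint8); cv2.fillConvexPoly(m,np.round(q).astype(np.int32),1)
    if i is not None: cv2.fillConvexPoly(m,np.round(proj(place(i*1.2,z0+h/1000,p),cam)).astype(np.int32),0)
    v,u=np.nonzero(m); d=cam[1][v,u]; k=d>0; u,v,d=u[k],v[k],d[k]
    P=(np.linalg.solve(cam[2],np.c_[u,v,np.ones(len(u))].T)*d).T@cam[3][:3,:3].T+cam[3][:3,3]
    return np.median(P[:,2])
E
cat > m.py <<'E'
from h import *
T=shots("top"); D=shots("side")
ini={"plate":(271,246,-12),"part":(128,229,77),"bar_brass":(374,266,-2),"strap":(378,227,-12),"washer":(431,257,0),"quick_nut":(128,264,0)}
for n,(u,v,a) in ini.items():
    h=G[n][2]/1000; P=ray(u,v,h,T); p0=[P[0],P[1],np.radians(a)]
    for nm,cam in(("top",T),("side",D)):
        if nm=="side" and n=="quick_nut": continue
        col=n=="bar_brass"
        p,e=fit(n,p0,0,cam,col); print(n,nm,np.round(p[:2]*1000,1),round(np.degrees(p[2]),1),"err",round(e,4),"ztop",round(1000*ztop(n,p,0,cam),1),"R",round(np.hypot(*p[:2]),3))
        if nm=="top":p0=p
# stud tip
I=T[0][236:254,262:284].mean(2); print(I.astype(int))
E
python3 m.py
```

```text
plate top [492.8  11.8] -13.4 err 0.0096 ztop 17.2 R 0.493
plate side [495.8  14.4] -13.4 err 0.0246 ztop 17.0 R 0.496
part top [548.6 390.4] 165.7 err 0.0021 ztop 16.3 R 0.673
part side [550.  388.3] 170.3 err 0.0909 ztop 16.5 R 0.673
bar_brass top [ 434.1 -244.9] -4.4 err 0.0131 ztop 16.6 R 0.498
bar_brass side [ 437.5 -245.2] -4.8 err 0.0016 ztop 16.5 R 0.502
strap top [ 537.2 -261.5] -14.1 err 0.011 ztop 12.9 R 0.597
strap side [ 539.4 -260.7] -14.5 err 0.0088 ztop 12.1 R 0.599
washer top [ 454.7 -398.3] -0.0 err 0.0015 ztop 8.6 R 0.605
washer side [ 457.3 -397.5] -0.0 err 0.0019 ztop 8.2 R 0.606
quick_nut top [458.3 386. ] 0.0 err 0.0257 ztop 19.2 R 0.599
[[144 117 102 100 100 100 100 100 100  99 100 100  99  98  92  89  90  94
   98  99  99  99]
 [137 111 100  99 100  99 100  99 100 100 100 100 100  97  89  84  84  89
   95  98 100 100]
 [132 107  99  99  99  99 100  99  99 101 100 100  99  95  88  82  81  86
   94  98  99 100]
 [127 105  99  98 100  99  99  99  99  99 100  99  96  90  85  82  83  88
   95  99 100  99]
 [119 103  99  99 100  99  99  99  99  99  99  97  92  84  
[... 543 characters left out ...]
9 142 139 143 147 132 110  99
   99  98  99  99]
 [100  99 100 100  99  98 104 125 153 165 160 151 149 155 152 131 107  97
   97  97  99  99]
 [100 100 101 101 100  99 102 116 144 163 168 163 162 161 150 124 102  95
   96  96  97  98]
 [101 101 101 101 101 101 101 107 126 149 163 164 163 154 136 113  98  95
   95  94  96  96]
 [101 100 101 102 101 100 101 102 110 125 139 142 141 130 116 102  97  96
   96  96  96  96]
 [ 99 100 101 100 100 101 101 101 102 106 112 114 113 108 104 100  97  97
   96  96  97  95]
 [100 100 101 101 101 101 101 100 101 100 102 102 102 100 101 101 100  99
   99  97  97  97]
 [100  99 100 100 100 100 101 101 100 101 101 101 101 100 101 100 101 100
  100  99  99  98]]
```

```bash
cat > plan.py <<'E'
# usage: plan.py x_mm y_mm ztcp_mm yaw_deg  -> shift in units for rows, from present pose
import sys,numpy as np
from workcell import r
x,y,z,yaw=map(float,sys.argv[1:]); s=r.read_state(); p=np.array(s["tcp_pos"])*1e3; a=s["ee_rot"]
from scipy.spatial.transform import Rotation as R
M=R.from_euler("xyz",a).as_matrix(); d=M.T@(np.array([x,y,z])-p)/200
t=-(yaw-np.degrees(a[2])+180)%360-180; t=((np.degrees(a[2])-yaw+180)%360-180)/90
print("t %.1f pos %s yaw %.2f  shift %s turn %.3f F %s q6 %.2f"%(s["time_s"],np.round(p,1),np.degrees(a[2]),np.round(d,3),t,np.round(s["wrist_force"],1),s["q"][5]))
E
python3 plan.py 480 -150 250 20.5; python3 - <<'E'
from h import *
T=shots("top",3); P=ray(128.4,263.5,.018,T)
for c in(0,1):print(fit("quick_nut",[P[0],P[1],0],0,T,bool(c)))
P=ray(374,266,.016,T)
print(fit("bar_brass",[P[0],P[1],-.07],0,T,False))
# plate features: seat & pad via brightness
b=T[0][215:275,230:310].mean(2)
m=(b>140).astype(np.uint8); n,l,s,c=cv2.connectedComponentsWithStats(m)
for k in range(1,n):
    if s[k,4]>40:
        print(s[k],ray(c[k][0]+230,c[k][1]+215,.016,T).round(4))
E
```

```text
t 0.7 pos [ 210.1 -562.   303.9] yaw 20.50  shift [ 1.985 -1.457  0.27 ] turn 0.000 F [-0.2  1.   0.6] q6 -0.12
(array([4.58431754e-01, 3.86158041e-01, 2.58581391e-11]), np.float64(0.025725228656906327))
(array([4.58651415e-01, 3.86306588e-01, 2.55527723e-11]), np.float64(0.0031190296058713715))
(array([ 0.43539751, -0.24658409, -0.04650434]), np.float64(0.0603657006546015))
[   0    0   80   60 2064] [0.5006 0.0249 0.016 ]
[ 11  13  22  28 455] [0.5058 0.0678 0.016 ]
[ 56  19  15  33 313] [ 0.4805 -0.0385  0.016 ]
```

```bash
python3 -m pendant '[[0.7,1,-0.73,0.1,0],[0.7,1,-0.73,0.1,0],[0.7,1,-0.73,0.1,0],[0.7,1,-0.73,0.1,0]]' 40 && python3 -m pendant '[[0.7,0.98,-0.73,0.1,0],[0.7,0.98,-0.73,0.1,0],[0.7,0.98,-0.73,0.1,0],[0.7,0.98,-0.73,0.1,0]]'; python3 plan.py 549.9 391 160 75.7
```

```text
time_s: 1.35
tcp_pos: [0.3472, -0.3536, 0.284]
ee_rot: [3.141, -0.0, 0.357]
wrist_force: [0.7, -0.1, -0.3]
width: 0.704
gripper_force: 0.0
time_s: 1.85
tcp_pos: [0.4798, -0.1479, 0.2641]
ee_rot: [3.141, -0.001, 0.358]
wrist_force: [-0.3, -0.7, 0.3]
width: 0.699
gripper_force: 0.0
t 1.9 pos [ 479.8 -147.9  264.1] yaw 20.51  shift [ 1.272 -2.401  0.52 ] turn -0.613 F [-0.3 -0.7  0.3] q6 0.78
```

```bash
python3 -m pendant '[[0.7,0.424,-0.8,0.1,0],[0.7,0.424,-0.8,0.1,0],[0.7,0.424,-0.8,0.1,0]]' >/dev/null&& python3 -m pendant '[[0.7,0.424,-0.8,0.1,0],[0.7,0.424,-0.8,0.1,0],[0.7,0.424,-0.8,0.1,0]]'>/dev/null && python3 -m pendant '[[0.7,0.424,-0.8,0.2,-0.613],[0.7,0.424,-0.8,0.2,-0.613],[0.7,0.424,-0.8,0.2,-0.613],[0.7,0.424,-0.8,0.2,-0.613],[0.7,0.424,-0.8,0.2,-0.613],[0.7,0.424,-0.8,0.2,-0.613]]'; python3 plan.py 549.9 391 75 75.7
python3 -c "
from h import *
p,d=r.snapshot('top'); q=r.snapshot('side')[0]; f=lambda a:cv2.resize(a,(400,400),interpolation=cv2.INTER_CUBIC)
cv2.imwrite('pics/a1.png',np.hstack([f(p[180:290,75:185]),f(q[130:240,200:310])]))"
```

```text
time_s: 3.35
tcp_pos: [0.5489, 0.3891, 0.1838]
ee_rot: [-3.141, 0.0, 1.321]
wrist_force: [0.9, 0.0, 0.2]
width: 0.699
gripper_force: 0.0
t 3.4 pos [548.9 389.1 183.8] yaw 75.67  shift [0.01  0.003 0.544] turn -0.000 F [0.9 0.  0.2] q6 0.76
```

View pics/a1.png

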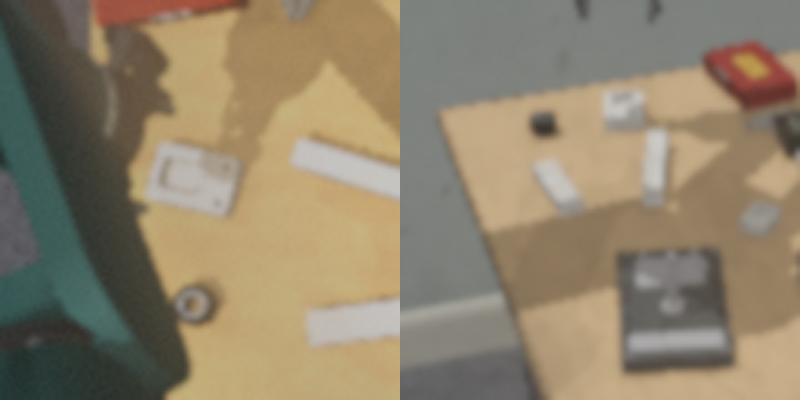

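The view shows the part clear under the open fingers (crop 195,178), with the nut now visible in the side view (crop 543,124). I'll cross-check both from the side camera, then descend.

```bash
python3 - <<'E'
from h import *
D=shots("side",4)
print(fit("part",[.5486,.3904,np.radians(-14.3)],0,D),fit("quick_nut",[.4585,.3863,0],0,D,True))
E
python3 -m pendant '[[0.7,0.01,0.003,0.25,0],[0.7,0.01,0.003,0.42,0],[0.7,0.01,0.003,0.5,0],[0.7,0.01,0.003,0.5,0]]'
python3 plan.py 549.9 391 75 75.7
```

```text
(array([ 0.54986703,  0.388249  , -0.17352656]), np.float64(0.09266427099663842)) (array([4.60510195e-01, 3.83990906e-01, 1.85925316e-11]), np.float64(0.008085268156439321))
time_s: 4.15
tcp_pos: [0.5496, 0.3903, 0.0832]
ee_rot: [-3.14, 0.001, 1.32]
wrist_force: [-0.3, -0.3, 0.1]
width: 0.697
gripper_force: 0.0
t 4.2 pos [549.6 390.3  83.2] yaw 75.63  shift [0.004 0.    0.041] turn -0.001 F [-0.3 -0.3  0.1] q6 0.77
```

```bash
python3 -m pendant '[[0.7,0,0,0.04,0],[0.7,0,0,0.04,0],[0.3,0,0,0.04,0],[0.3,0,0,0.04,0],[0.3,0,0,0.04,0],[0.3,0,0,0.04,0],[0.3,0,0,0.04,0]]' 40 && python3 -m pendant '[[0.3,0,0,-0.2,0],[0.3,0,0,-0.3,0],[0.3,0,0,-0.4,0],[0.3,0,0,-0.4,0]]'; python3 plan.py 507 67 150 -13.4;python3 plan.py 507 67 150 166.6
python3 -c "
from h import *
p,d=r.snapshot('top'); q=r.snapshot('side')[0]; f=lambda a:cv2.resize(a,(400,400),interpolation=cv2.INTER_CUBIC)
cv2.imwrite('pics/a2.png',np.hstack([f(p[180:290,75:185]),f(q[130:240,200:310])]))"
```

```text
time_s: 5.03
tcp_pos: [0.5506, 0.3911, 0.077]
ee_rot: [3.14, -0.001, 1.321]
wrist_force: [-0.2, 0.4, 5.7]
width: 0.475
gripper_force: 41.7
time_s: 5.52
tcp_pos: [0.5509, 0.3912, 0.1576]
ee_rot: [3.139, -0.002, 1.321]
wrist_force: [0.8, -0.2, -1.1]
width: 0.475
gripper_force: 41.0
t 5.5 pos [550.9 391.2 157.6] yaw 75.67  shift [-1.625  0.188  0.035] turn 0.990 F [ 0.8 -0.2 -1.1] q6 0.77
t 5.5 pos [550.9 391.2 157.6] yaw 75.67  shift [-1.625  0.188  0.035] turn -1.010 F [ 0.8 -0.2 -1.1] q6 0.77
```

View pics/a2.png

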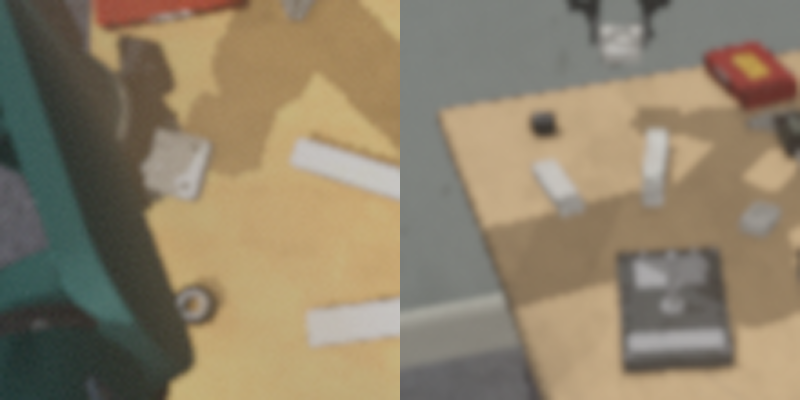

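The part is held and lifted (side crop 622,42). Carrying it to above the seat.

```bash
python3 -m pendant '[[0.3,-0.75,0.094,-0.05,0],[0.3,-0.75,0.094,-0.05,0],[0.3,-0.75,0.094,-0.05,0]]' >/dev/null && python3 -m pendant '[[0.3,-0.75,0.094,0,0.99],[0.3,-0.75,0.094,0,0.99],[0.3,-0.75,0.094,0,0.99],[0.3,-0.75,0.094,0,0.99],[0.3,-0.75,0.094,0,0.99],[0.3,-0.75,0.094,0,0.99],[0.3,-0.75,0.094,0,0.99],[0.3,-0.75,0.094,0,0.99],[0.3,-0.75,0.094,0,0.99],[0.3,-0.75,0.094,0,0.99]]'; python3 plan.py 507 67 100 -13.4
python3 - <<'E'
from h import *
T=shots("top",4); D=shots("side",4)
s=r.read_state(); x,y,z=s["tcp_pos"]; z0=z-.077
for nm,c in(("top",T),("side",D)):
    try:
        p,e=fit("part",[x,y,np.radians(76.6)],z0,c,pad=4); print(nm,p[:2]*1000,np.degrees(p[2]),e)
    except Exception as ex: print(nm,ex)
f=lambda a:cv2.resize(a.clip(0,255).astype(np.uint8),(400,400),interpolation=cv2.INTER_CUBIC)
cv2.imwrite('pics/a3.png',np.hstack([f(T[0][190:290,210:310]),f(D[0][150:250,220:320])]))
E
```

```text
time_s: 7.25
tcp_pos: [0.5115, 0.0907, 0.1649]
ee_rot: [3.141, 0.002, -0.234]
wrist_force: [-0.1, 1.0, -1.6]
width: 0.478
gripper_force: 40.9
t 7.2 pos [511.5  90.7 164.9] yaw -13.40  shift [0.006 0.12  0.325] turn 0.000 F [-0.1  1.  -1.6] q6 1.85
top [489.44534908  96.44538273] 1.498812555486742 0.05703879320531637
side [511.73557802  94.44549881] 73.84814025824328 0.03882977417335357
```

View pics/a3.png

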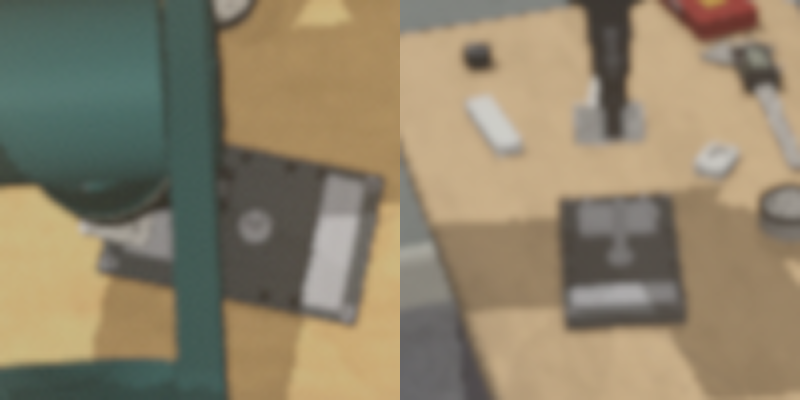

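The side view shows the part (crop 610,125) aligned over the plate with its long side along plate x. The top view is blocked by the arm. I'll descend 4 mm short of the pins both ways, then slide to contact.

```bash
python3 plan.py 502.6 65.8 97 -13.4
```

```text
t 7.7 pos [512.2  90.7 165.9] yaw -13.41  shift [-0.018  0.132  0.345] turn -0.000 F [ 0.8  0.2 -1.7] q6 1.85
```

```bash
python3 -m pendant '[[0.3,-0.018,0.132,0.1,0],[0.3,-0.018,0.132,0.25,0],[0.3,-0.018,0.132,0.345,0],[0.3,-0.018,0.132,0.345,0],[0.3,-0.018,0.132,0.345,0]]'; python3 -m pendant '[[0.3,0,0,0.01,0],[0.3,0,0,0.01,0],[0.3,0,0,0.01,0]]';python3 -m pendant '[[0.3,0,0,0.008,0],[0.3,0,0,0.008,0]]';  python3 plan.py 502.6 65.8 93 -13.4
python3 - <<'E'
from h import *
T=shots("top",2); D=shots("side",4)
x,y,z=r.read_state()["tcp_pos"]
print(fit("part",[x,y,np.radians(76.6)],.016,D,pad=4))
f=lambda a:cv2.resize(a.clip(0,255).astype(np.uint8),(400,400),interpolation=cv2.INTER_CUBIC)
cv2.imwrite('pics/a4.png',np.hstack([f(T[0][190:290,210:310]),f(D[0][185:235,250:300])]))
E
```

```text
time_s: 8.28
tcp_pos: [0.5028, 0.0659, 0.0974]
ee_rot: [-3.142, -0.0, -0.234]
wrist_force: [-1.0, -0.1, 0.0]
width: 0.473
gripper_force: 46.2
time_s: 8.65
tcp_pos: [0.5029, 0.0659, 0.0953]
ee_rot: [-3.141, -0.001, -0.234]
wrist_force: [0.7, 0.2, 0.6]
width: 0.483
gripper_force: 46.6
time_s: 8.9
tcp_pos: [0.5032, 0.0662, 0.0939]
ee_rot: [-3.141, -0.001, -0.235]
wrist_force: [0.7, 3.0, 5.6]
width: 0.477
gripper_force: 48.7
t 8.9 pos [503.2  66.2  93.9] yaw -13.44  shift [-0.003  0.003  0.005] turn -0.000 F [0.7 3.  5.6] q6 1.80
(array([0.5022907 , 0.05253296, 1.63762084]), np.float64(0.1133759850197342))
```

View pics/a4.png

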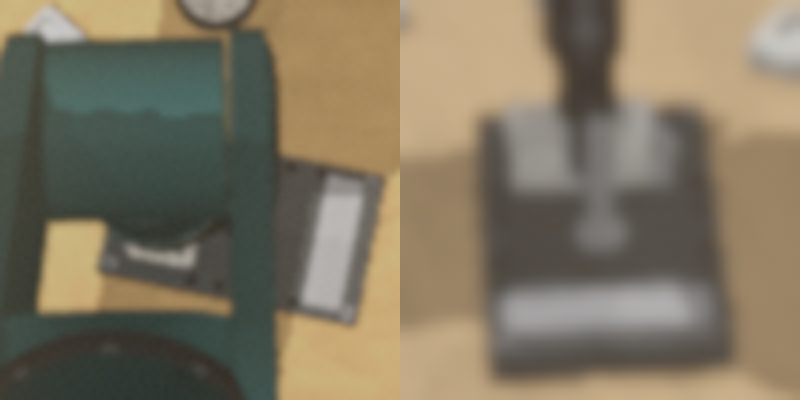

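The part is down on the seat (contact at z = 93.9 mm) and clear of the pins. Next I slide it toward the two pins (tool −y).

```bash
for i in 1; do python3 -m pendant '[[0.3,0,-0.01,-0.002,0],[0.3,0,-0.01,-0.002,0]]' |sed -n 2,4p; python3 -m pendant '[[0.3,0,-0.005,0,0],[0.3,0,-0.005,0,0]]' |sed -n 2,4p; python3 -m pendant '[[0.3,0,-0.005,0,0],[0.3,0,-0.005,0,0]]' |sed -n 2,4p; python3 -m pendant '[[0.3,0,-0.005,0,0],[0.3,0,-0.005,0,0]]' |sed -n 2,4p; done
```

```text
tcp_pos: [0.5028, 0.0679, 0.0936]
ee_rot: [3.141, 0.001, -0.234]
wrist_force: [-0.0, -0.0, -1.2]
tcp_pos: [0.5029, 0.0684, 0.0935]
ee_rot: [3.141, 0.001, -0.234]
wrist_force: [-0.6, -4.6, -0.6]
tcp_pos: [0.503, 0.0687, 0.0935]
ee_rot: [3.14, 0.001, -0.233]
wrist_force: [-2.0, -8.6, -1.0]
tcp_pos: [0.503, 0.069, 0.0935]
ee_rot: [3.138, 0.001, -0.233]
wrist_force: [-2.2, -13.5, -0.1]
```

```bash
python3 -m pendant '[[0.3,0.01,0.004,0,0],[0.3,0.01,0.004,0,0]]' |sed -n 2,4p; python3 -m pendant '[[0.3,0.005,0,0,0],[0.3,0.005,0,0,0]]' |sed -n 2,4p; python3 -m pendant '[[0.3,0.005,0,0,0],[0.3,0.005,0,0,0]]' |sed -n 2,4p; python3 -m pendant '[[0.3,0.005,0,0,0],[0.3,0.005,0,0,0]]' |sed -n 2,4p
```

```text
tcp_pos: [0.5035, 0.0685, 0.0932]
ee_rot: [3.139, 0.004, -0.234]
wrist_force: [-2.9, -8.3, 0.5]
tcp_pos: [0.5037, 0.0685, 0.0932]
ee_rot: [3.139, 0.005, -0.234]
wrist_force: [-4.8, -7.2, 2.2]
tcp_pos: [0.5039, 0.0684, 0.0931]
ee_rot: [3.139, 0.007, -0.234]
wrist_force: [-7.0, -5.6, 5.4]
tcp_pos: [0.5042, 0.0683, 0.0931]
ee_rot: [3.139, 0.008, -0.234]
wrist_force: [-9.8, -4.9, 5.1]
```

```bash
python3 -m pendant '[[0.3,0,0.01,-0.004,0],[0.3,0,0.01,-0.004,0]]' |sed -n 2,4p; python3 -m pendant '[[0.3,0.01,0,0,0],[0.3,0.01,0,0,0]]' |sed -n 2,4p; python3 -m pendant '[[0.3,0.01,0,0,0],[0.3,0.01,0,0,0]]' |sed -n 2,4p
python3 - <<'E'
from h import *
D=shots("side",4)
f=lambda a:cv2.resize(a.clip(0,255).astype(np.uint8),(600,600),interpolation=cv2.INTER_CUBIC)
cv2.imwrite('pics/a5.png',f((D[0]*1.3)[190:225,255:290]))
E
```

```text
tcp_pos: [0.5081, 0.0669, 0.0946]
ee_rot: [-3.141, -0.0, -0.235]
wrist_force: [-0.3, -2.9, -0.3]
tcp_pos: [0.5097, 0.0665, 0.0944]
ee_rot: [-3.142, 0.001, -0.234]
wrist_force: [-1.9, -0.1, -0.0]
tcp_pos: [0.5101, 0.0663, 0.0942]
ee_rot: [3.141, 0.004, -0.235]
wrist_force: [-6.1, 1.6, 1.8]
```

View pics/a5.png

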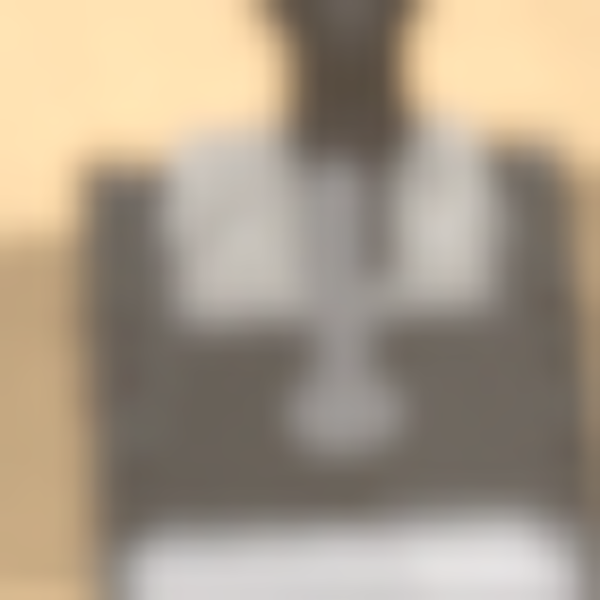

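```bash
python3 -m pendant '[[0.3,-0.005,-0.005,0,0],[0.3,-0.005,-0.005,0,0]]' |sed -n 2,4p; python3 -m pendant '[[0.3,0,-0.005,0,0],[0.3,0,-0.005,0,0]]' |sed -n 2,4p;python3 -m pendant '[[0.3,0,-0.005,0,0],[0.3,0,-0.005,0,0]]' |sed -n 2,4p; python3 -m pendant '[[0.3,0,-0.002,0.006,0],[0.3,0,-0.002,0.006,0]]' |sed -n 2,4p
```

```text
tcp_pos: [0.5099, 0.0667, 0.0942]
ee_rot: [3.14, 0.002, -0.234]
wrist_force: [-4.8, -4.4, 1.3]
tcp_pos: [0.51, 0.0669, 0.0942]
ee_rot: [3.139, 0.003, -0.233]
wrist_force: [-4.9, -9.2, 1.8]
tcp_pos: [0.5101, 0.0671, 0.0942]
ee_rot: [3.138, 0.003, -0.233]
wrist_force: [-5.7, -13.8, 1.1]
tcp_pos: [0.51, 0.0673, 0.0933]
ee_rot: [3.137, 0.003, -0.232]
wrist_force: [-6.2, -14.8, 6.7]
```

```bash
python3 -m pendant '[[0.57,0,0,0,0],[0.57,0,0,0,0],[0.57,0,0,0,0]]' && python3 -m pendant '[[0.57,0,0,-0.2,0],[0.57,0,0,-0.4,0],[0.57,0,0,-0.7,0],[0.57,0,0,-0.7,0]]'; python3 plan.py 436 -245 180 0

```

```text
time_s: 13.52
tcp_pos: [0.5124, 0.0694, 0.0935]
ee_rot: [-3.141, -0.001, -0.234]
wrist_force: [-0.3, -2.6, 0.2]
width: 0.569
gripper_force: 1.7
time_s: 14.02
tcp_pos: [0.5151, 0.0701, 0.2381]
ee_rot: [-3.138, -0.01, -0.234]
wrist_force: [0.6, -0.6, 0.0]
width: 0.569
gripper_force: 0.0
t 14.0 pos [515.1  70.1 238.1] yaw -13.41  shift [-0.022  1.625  0.285] turn -0.149 F [ 0.6 -0.6  0. ] q6 1.81
```

```bash
python3 -m pendant '[[0.6,-0.011,0.85,0,0],[0.6,-0.011,0.85,0,0],[0.6,-0.011,0.85,0,0]]' >/dev/null && python3 -m pendant '[[0.6,-0.011,0.78,0.3,0.9],[0.6,-0.011,0.78,0.3,0.9],[0.6,-0.011,0.78,0.3,0.9],[0.6,-0.011,0.78,0.3,0.9],[0.6,-0.011,0.78,0.3,0.9],[0.6,-0.011,0.78,0.3,0.9],[0.6,-0.011,0.78,0.3,0.9],[0.6,-0.011,0.78,0.3,0.9],[0.6,-0.011,0.78,0.3,0.9]]'; python3 plan.py 435.5 -245.2 79 -94.6
python3 - <<'E'
from h import *
T=shots("top",4); D=shots("side",4)
f=lambda a:cv2.resize(a.clip(0,255).astype(np.uint8),(400,400),interpolation=cv2.INTER_CUBIC)
cv2.imwrite('pics/a6.png',np.hstack([f(T[0][205:285,230:310]),f(D[0][185:250,245:310])]))
E
```

```text
time_s: 15.52
tcp_pos: [0.4316, -0.2461, 0.1726]
ee_rot: [3.141, 0.001, -1.647]
wrist_force: [-0.1, 0.1, 0.5]
width: 0.599
gripper_force: 0.0
t 15.5 pos [ 431.6 -246.1  172.6] yaw -94.37  shift [-0.006 -0.019  0.468] turn 0.003 F [-0.1  0.1  0.5] q6 2.56
```

View pics/a6.png

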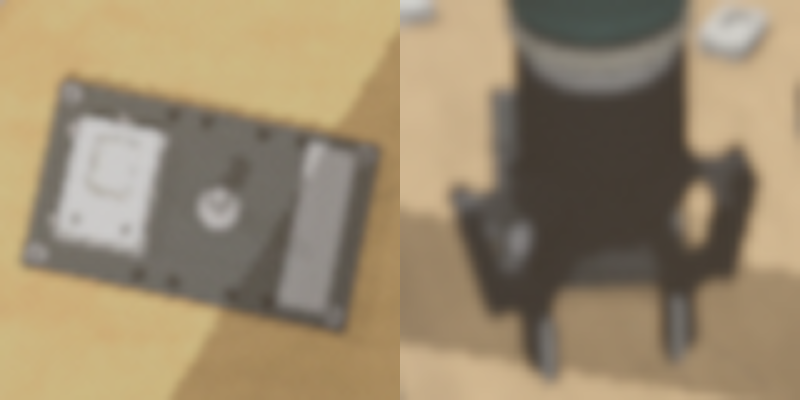

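The top crop shows the part on the seat (105,185), against the two pins at the left and the one at the top. I'll quantify that and go down for the brass bar.

```bash
python3 - <<'E'
from h import *
T=shots("top",4)
p,e=fit("part",[.506,.0675,np.radians(76.6)],.016,T,True,pad=4); print(p[:2]*1e3,np.degrees(p[2]),e)
d=p[:2]*1e3-[492.6,12.0]; a=np.radians(-13.4); print("plate frame",d@[np.cos(a),np.sin(a)],d@[-np.sin(a),np.cos(a)])
E
python3 -m pendant '[[0.6,-0.006,-0.02,0.25,0],[0.6,-0.006,-0.02,0.4,0],[0.6,-0.006,-0.02,0.453,0],[0.6,-0.006,-0.02,0.453,0],[0.6,-0.006,-0.02,0.453,0]]'; python3 -m pendant '[[0,0,0,0,0],[0,0,0,0,0],[0,0,0,0,0],[0,0,0,0,0],[0,0,0,0,0]]' 40; python3 plan.py 0 0 100 0
```

```text
[505.48190045  68.00258289] 76.68157729633245 0.007951147196333328
plate frame -0.44727914994367046 57.463315180359466
time_s: 16.75
tcp_pos: [0.4364, -0.2462, 0.0837]
ee_rot: [-3.14, -0.001, -1.648]
wrist_force: [0.3, 0.9, 0.4]
width: 0.597
gripper_force: 0.0
time_s: 17.38
tcp_pos: [0.4361, -0.246, 0.0836]
ee_rot: [-3.14, -0.001, -1.648]
wrist_force: [-1.3, 0.0, 6.7]
width: 0.167
gripper_force: 39.0
t 17.4 pos [ 436.1 -246.    83.6] yaw -94.42  shift [-1.058  2.269 -0.085] turn -1.049 F [-1.3  0.   6.7] q6 2.57
```

```bash
python3 -m pendant '[[0,0,0,-0.25,0],[0,0,0,-0.4,0],[0,0,0,-0.4,0]]'; python3 plan.py 481.9 -38.6 160 -13.4
```

```text
time_s: 17.75
tcp_pos: [0.437, -0.2466, 0.1649]
ee_rot: [-3.137, -0.003, -1.648]
wrist_force: [-0.3, 0.5, -2.1]
width: 0.165
gripper_force: 40.0
t 17.8 pos [ 437.  -246.6  164.9] yaw -94.43  shift [-1.054 -0.144  0.022] turn -0.900 F [-0.3  0.5 -2.1] q6 2.57
```

```bash
python3 -m pendant '[[0,-0.95,-0.144,0,-0.9],[0,-0.95,-0.144,0,-0.9],[0,-0.95,-0.144,0,-0.9],[0,-0.95,-0.144,0,-0.9],[0,-0.95,-0.144,0,-0.9],[0,-0.95,-0.144,0,-0.9],[0,-0.95,-0.144,0,-0.9],[0,-0.95,-0.144,0,-0.9],[0,-0.95,-0.144,0,-0.9],[0,-0.95,-0.144,0,-0.9]]' >/dev/null; python3 plan.py 481.9 -38.6 104 -13.4
```

```text
t 19.0 pos [478.7 -58.4 162.1] yaw -13.55  shift [-0.007 -0.1    0.291] turn -0.002 F [-0.2  0.3 -1.8] q6 1.54
```

```bash
python3 -m pendant '[[0,-0.007,-0.1,0.05,-0.002],[0,-0.007,-0.1,0.2,-0.002],[0,-0.007,-0.1,0.28,-0.002],[0,-0.007,-0.1,0.28,-0.002],[0,-0.007,-0.1,0.28,-0.002]]' |sed -n 2,4p; python3 -m pendant '[[0,0,0,0.01,0],[0,0,0,0.02,0],[0,0,0,0.02,0]]'|sed -n 2,4p;  python3 plan.py 481.9 -38.6 99.6 -13.4
```

```text
tcp_pos: [0.4827, -0.0388, 0.1071]
ee_rot: [-3.141, -0.0, -0.232]
wrist_force: [-0.9, 0.2, -1.8]
tcp_pos: [0.4825, -0.0387, 0.1029]
ee_rot: [-3.142, -0.0, -0.231]
wrist_force: [0.6, -0.1, -2.5]
t 20.0 pos [482.5 -38.7 102.9] yaw -13.25  shift [-0.003 -0.     0.016] turn 0.002 F [ 0.6 -0.1 -2.5] q6 1.58
```

```bash
python3 -m pendant '[[0,-0.003,0,0.01,0],[0,-0.003,0,0.014,0],[0,-0.003,0,0.014,0]]' |sed -n 2,4p; python3 -m pendant '[[0,0,0,0.006,0],[0,0,0,0.006,0]]'|sed -n 2,4p
```

```text
tcp_pos: [0.4818, -0.0386, 0.0998]
ee_rot: [-3.141, 0.0, -0.231]
wrist_force: [-0.6, 0.1, -1.2]
tcp_pos: [0.4818, -0.0386, 0.0996]
ee_rot: [-3.142, -0.0, -0.231]
wrist_force: [-2.7, 0.0, 10.8]
```

```bash
python3 -m pendant '[[0.45,0,0,0,0],[0.45,0,0,0,0],[0.45,0,0,0,0]]' |tail -2&& python3 -m pendant '[[0.5,0,0,-0.2,0],[0.5,0,0,-0.4,0],[0.5,0,0,-0.4,0]]'|sed -n 2,4p; python3 plan.py 538 -261 160 75.8
```

```text
width: 0.448
gripper_force: 0.0
tcp_pos: [0.4838, -0.039, 0.1812]
ee_rot: [-3.141, -0.006, -0.231]
wrist_force: [0.5, 0.2, 0.3]
t 21.4 pos [483.8 -39.  181.2] yaw -13.24  shift [0.517 1.019 0.109] turn -0.989 F [0.5 0.2 0.3] q6 1.58
```

```bash
python3 -m pendant '[[0.6,0.517,1,0.1,-0.989],[0.6,0.517,1,0.1,-0.989],[0.6,0.517,1,0.1,-0.989],[0.6,0.517,1,0.1,-0.989],[0.6,0.517,1,0.1,-0.989],[0.6,0.517,1,0.1,-0.989],[0.6,0.517,1,0.1,-0.989],[0.6,0.517,1,0.1,-0.989],[0.6,0.517,1,0.1,-0.989],[0.6,0.517,1,0.1,-0.989]]' >/dev/null; python3 plan.py 538 -261 80 75.8
python3 - <<'E'
from h import *
T=shots("top",4); D=shots("side",4)
f=lambda a:cv2.resize(a.clip(0,255).astype(np.uint8),(400,400),interpolation=cv2.INTER_CUBIC)
cv2.imwrite('pics/a7.png',np.hstack([f(T[0][205:285,230:310]),f(D[0][185:250,245:310])]))
for nm,c in(("top",T),("side",D)):
  for n,z0,p0 in(("bar_brass",.016,[.482,-.0386,np.radians(76.6)]),("part",.016,[.506,.0675,np.radians(76.6)])):
    p,e=fit(n,p0,z0,c,True,pad=4); d=p[:2]*1e3-([492.6,12.0] if nm=="top" else [495.8,14.4]); a=np.radians(-13.4); print(nm,n,p[:2]*1e3,np.degrees(p[2]),e,"plate frame",d@[np.cos(a),np.sin(a)],d@[-np.sin(a),np.cos(a)],"ztop",ztop(n,p,z0,c))
E
```

```text
t 22.6 pos [ 536.1 -256.6  157.4] yaw 75.71  shift [-0.019  0.016  0.387] turn -0.001 F [ 0.   0.4 -0. ] q6 -0.31
top bar_brass [445.69475233 -39.3044853 ] 176.92124558508831 0.14094621676225233 plate frame -33.73858658988866 -60.77795855373527 ztop 0.8419631030788908
top part [505.70071348  68.1463261 ] 76.21652421714033 0.009526209903385938 plate frame -0.2677353059097295 57.653854565290914 ztop 0.03200950746769249
side bar_brass [482.79114732 -36.67570218] 77.51145430440876 0.004899325365988003 plate frame -0.8180111859516326 -52.699985382430995 ztop 0.03269340799143178
side part [508.75016653  70.71659611] 83.53443319127236 0.051131600171727 plate frame -0.45364346387183274 57.78460018182606 ztop 0.03225933270638598
```

View pics/a7.png

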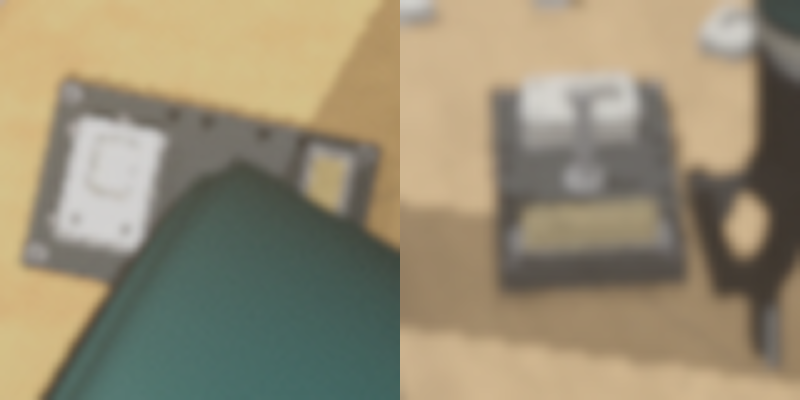

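Both bar and part read in place: the top crop shows the part at (105,185) and the side crop shows the bar across the pad at (590,225). The bar sits within about 1 mm of the pad centre. Now the strap.

```bash
python3 -m pendant '[[0.6,-0.023,0.016,0.2,0],[0.6,-0.023,0.016,0.34,0],[0.6,-0.023,0.016,0.387,0],[0.6,-0.023,0.016,0.387,0],[0.6,-0.023,0.016,0.387,0]]' |sed -n 2,4p; python3 -m pendant '[[0.1,0,0,0,0],[0.1,0,0,0,0],[0.1,0,0,0,0],[0.1,0,0,0,0],[0.1,0,0,0,0]]' 60; python3 -m pendant '[[0.1,0,0,-0.25,0],[0.1,0,0,-0.45,0],[0.1,0,0,-0.45,0]]';  python3 plan.py 493.6 8.4 170 76.6
```

```text
tcp_pos: [0.5393, -0.2626, 0.0824]
ee_rot: [3.14, 0.001, 1.322]
wrist_force: [-0.0, 1.0, 1.2]
time_s: 24.28
tcp_pos: [0.539, -0.2625, 0.0828]
ee_rot: [3.14, 0.0, 1.322]
wrist_force: [-1.2, 0.8, 6.8]
width: 0.307
gripper_force: 58.6
time_s: 24.65
tcp_pos: [0.5406, -0.2634, 0.1749]
ee_rot: [3.135, 0.002, 1.322]
wrist_force: [0.8, -0.8, -2.6]
width: 0.303
gripper_force: 59.2
t 24.6 pos [ 540.6 -263.4  174.9] yaw 75.77  shift [ 1.259 -0.562  0.018] turn -0.009 F [ 0.8 -0.8 -2.6] q6 -0.32
```

```bash
python3 -m pendant '[[0.1,0.63,-0.281,0,0],[0.1,0.63,-0.281,0,0],[0.1,0.63,-0.281,0,0],[0.1,0.63,-0.281,0,0]]'>/dev/null;  python3 -m pendant '[[0.1,0.62,-0.281,0,-0.009],[0.1,0.62,-0.281,0,-0.009],[0.1,0.62,-0.281,0,-0.009],[0.1,0.62,-0.281,0,-0.009]]' |sed -n 2,5p;  python3 plan.py 493.6 8.4 170 76.6
python3 - <<'E'
from h import *
T=shots("top",4); D=shots("side",4)
s=r.read_state();x,y,z=s["tcp_pos"]
f=lambda a:cv2.resize(a.clip(0,255).astype(np.uint8),(400,400),interpolation=cv2.INTER_CUBIC)
cv2.imwrite('pics/a8.png',np.hstack([f(T[0][205:285,230:310]),f((D[0]*1.3)[165:245,235:315])]))
E
```

```text
tcp_pos: [0.4921, 0.0072, 0.1712]
ee_rot: [3.141, 0.0, 1.337]
wrist_force: [-0.4, -0.5, -1.7]
width: 0.303
t 25.6 pos [492.1   7.2 171.2] yaw 76.63  shift [0.008 0.006 0.006] turn 0.000 F [-0.4 -0.5 -1.7] q6 0.11
```

View pics/a8.png

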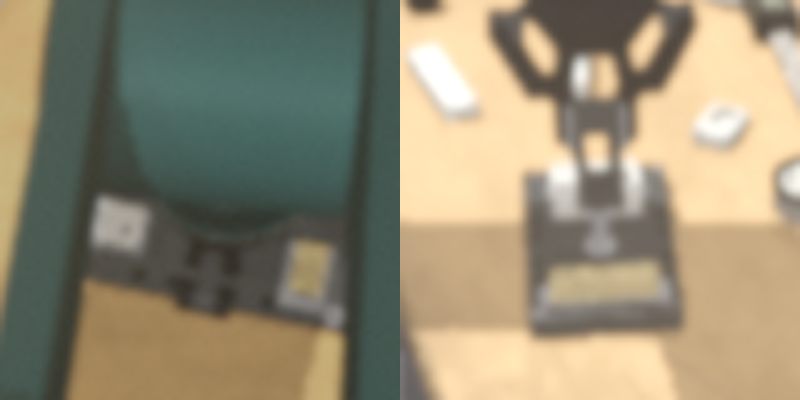

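```bash
python3 - <<'E'
from h import *
T=shots("top",3); D=shots("side",3)
for c in(T,D):
    v,u=np.mgrid[0:420,0:560]; d=c[1].ravel(); P=(np.linalg.solve(c[2],np.c_[u.ravel(),v.ravel(),np.ones(d.size)].T)*d).T@c[3][:3,:3].T+c[3][:3,3]
    P=P*1e3-[494.5,12.3,0]; a=np.radians(-13.4); X=P[:,0]*np.cos(a)+P[:,1]*np.sin(a); Y=-P[:,0]*np.sin(a)+P[:,1]*np.cos(a)
    H,_,_=np.histogram2d(Y,X,bins=[np.arange(-90,70,10),np.arange(-50,51,5)]); 
    k=(abs(X)<50)&(Y>-90)&(Y<70)&(P[:,2]>40)&(P[:,2]<115)&(d>0)
    for y0 in range(-90,70,10):
        m=k&(Y>=y0)&(Y<y0+10)
        if m.sum()>2: print(y0,m.sum(),"x %.0f..%.0f"%(X[m].min(),X[m].max()),"z %s"%np.percentile(P[m,2],[5,50,95]).round(0))
    print()
cv2.imwrite('pics/a9.png',cv2.resize((D[0]*1.8).clip(0,255).astype(np.uint8)[185:225,255:295],(600,600),interpolation=cv2.INTER_CUBIC))
E
```

```text
-70 10 x -17..-2 z [ 98. 100. 102.]
-60 23 x -17..-5 z [ 97. 101. 104.]
-50 23 x -18..-5 z [ 99. 102. 104.]
-40 8 x -18..-12 z [ 95. 100. 104.]
30 8 x -18..-14 z [ 96. 101. 103.]
40 6 x -17..-15 z [ 96.  99. 102.]
50 4 x -17..-14 z [ 90.  98. 101.]

-70 32 x -15..13 z [ 91.  97. 103.]
-60 20 x -15..14 z [ 99. 102. 103.]
-50 13 x -14..11 z [100. 102. 103.]
-40 16 x -14..12 z [ 99. 101. 103.]
-30 9 x -13..12 z [100. 102. 102.]
-20 30 x -25..23 z [ 98. 106. 114.]
-10 17 x -28..23 z [ 41. 101. 114.]
0 6 x -12..11 z [ 99. 101. 102.]
10 7 x -12..12 z [100. 101. 103.]
20 25 x -11..12 z [ 92. 100. 103.]
30 12 x -10..13 z [ 93. 101. 104.]
40 11 x -10..13 z [ 98. 101. 104.]
50 5 x -6..14 z [ 98. 100. 100.]
```

View pics/a9.png

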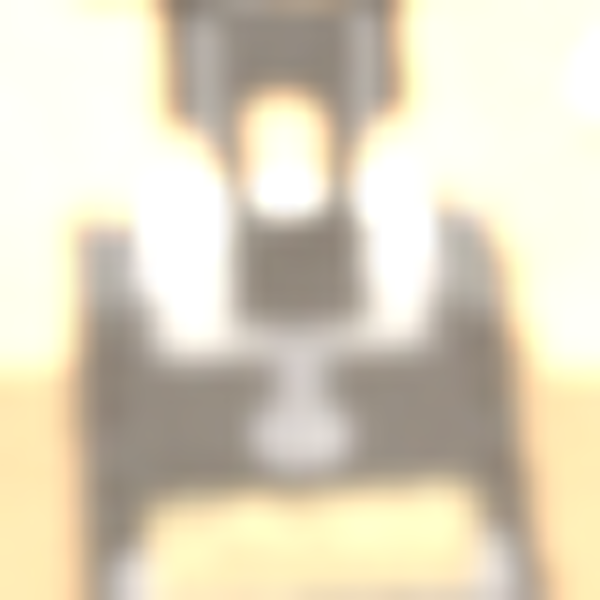

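The strap is held level (top at 101 mm at both ends). The crop shows it centred over the stud (strap 300,270; stud 300,430). Lowering.

```bash
python3 -m pendant '[[0.1,0.004,0.003,0.04,0],[0.1,0.004,0.003,0.08,0],[0.1,0.004,0.003,0.12,0],[0.1,0.004,0.003,0.12,0]]'|sed -n 2,4p && python3 -m pendant '[[0.1,0,0,0.08,0],[0.1,0,0,0.13,0],[0.1,0,0,0.145,0],[0.1,0,0,0.145,0]]' |sed -n 2,4p;  python3 plan.py 493.6 8.4 114.8 76.6
```

```text
tcp_pos: [0.4913, 0.0085, 0.1464]
ee_rot: [-3.14, 0.0, 1.336]
wrist_force: [0.2, 0.8, -3.3]
tcp_pos: [0.4919, 0.0084, 0.1183]
ee_rot: [-3.141, -0.0, 1.336]
wrist_force: [0.8, -0.6, -2.6]
t 27.4 pos [491.9   8.4 118.3] yaw 76.57  shift [0.002 0.008 0.017] turn -0.000 F [ 0.8 -0.6 -2.6] q6 0.11
```

```bash
python3 -m pendant '[[0.1,0.001,0.008,0.008,0],[0.1,0.001,0.008,0.012,0],[0.1,0.001,0.008,0.012,0]]'|sed -n 2,4p && python3 -m pendant '[[0.1,0,0,0.006,0],[0.1,0,0,0.006,0]]' |sed -n 2,4p;  python3 -m pendant '[[0.1,0,0,0.006,0],[0.1,0,0,0.006,0]]' |sed -n 2,4p; python3 plan.py 493.6 8.4 114.8 76.6
```

```text
tcp_pos: [0.4936, 0.0082, 0.116]
ee_rot: [3.141, -0.0, 1.336]
wrist_force: [0.3, 0.3, -3.6]
tcp_pos: [0.4937, 0.0082, 0.1149]
ee_rot: [3.141, -0.0, 1.336]
wrist_force: [-0.6, -0.9, -0.1]
tcp_pos: [0.4937, 0.0082, 0.1147]
ee_rot: [3.141, -0.0, 1.336]
wrist_force: [-2.7, 0.4, 13.5]
t 28.2 pos [493.7   8.2 114.7] yaw 76.57  shift [ 0.001 -0.001 -0.001] turn -0.000 F [-2.7  0.4 13.5] q6 0.11
```

```bash
python3 -m pendant '[[0.5,0,0,0,0],[0.5,0,0,0,0],[0.5,0,0,0,0]]' |tail -2&& python3 -m pendant '[[0.5,0,0,-0.2,0],[0.5,0,0,-0.5,0],[0.5,0,0,-0.5,0],[0.5,0,0,-0.5,0]]'|sed -n 2,4p; python3 plan.py 456.3 -398.7 150 -13.4
```

```text
width: 0.499
gripper_force: 0.0
tcp_pos: [0.4933, 0.0083, 0.2134]
ee_rot: [3.142, -0.0, 1.336]
wrist_force: [-0.0, -0.1, -0.8]
t 29.1 pos [493.3   8.3 213.4] yaw 76.57  shift [-2.022  0.293  0.317] turn 1.000 F [-0.  -0.1 -0.8] q6 0.11
```

```bash
python3 -m pendant '[[0.7,-1,0.147,0,0],[0.7,-1,0.147,0,0],[0.7,-1,0.147,0,0],[0.7,-1,0.147,0,0]]'>/dev/null;  python3 -m pendant '[[0.7,-1,0.147,0.3,1],[0.7,-1,0.147,0.3,1],[0.7,-1,0.147,0.3,1],[0.7,-1,0.147,0.3,1],[0.7,-1,0.147,0.3,1],[0.7,-1,0.147,0.3,1],[0.7,-1,0.147,0.3,1],[0.7,-1,0.147,0.3,1],[0.7,-1,0.147,0.3,1],[0.7,-1,0.147,0.3,1]]' |sed -n 2,5p;  python3 plan.py 456.3 -398.7 80 -13.4
python3 - <<'E'
from h import *
T=shots("top",4); D=shots("side",4)
G["strap"]=G["strap"]
for nm,c,o in(("top",T,[492.6,12]),("side",D,[495.8,14.4])):
    p,e=fit("strap",[.4936,.0083,np.radians(-13.4)],.032,c,True,pad=3); d=p[:2]*1e3-o; a=np.radians(-13.4); print(nm,p[:2]*1e3,np.degrees(p[2]),e,"plate",d@[np.cos(a),np.sin(a)],d@[-np.sin(a),np.cos(a)],"z",ztop("strap",p,.032,c))
f=lambda a:cv2.resize(a.clip(0,255).astype(np.uint8),(400,400),interpolation=cv2.INTER_CUBIC)
cv2.imwrite('pics/a10.png',np.hstack([f(T[0][205:285,230:310]),f((D[0]*1.3)[175:245,240:310])]))
E
```

```text
tcp_pos: [0.4575, -0.3928, 0.152]
ee_rot: [-3.139, 0.003, -0.233]
wrist_force: [0.2, 0.6, 0.4]
width: 0.698
t 30.9 pos [ 457.5 -392.8  152. ] yaw -13.35  shift [0.002 0.031 0.36 ] turn 0.001 F [0.2 0.6 0.4] q6 0.98
top [489.56234868   4.43809918] -15.481384905277089 0.3118046703824213 plate -1.2024992685205733 -8.06000403388148 z 0.04491867569483943
side [498.55041309  13.95626472] -9.89600612823401 0.2710676964765741 plate 2.778370231631216 0.20574748633115442 z 0.04434537868977506
```

View pics/a10.png

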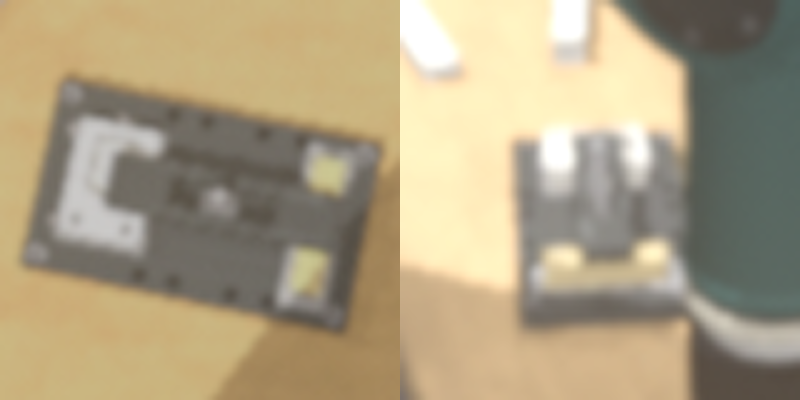

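The strap lies level along the plate (top at 44–45 mm), bridging part and bar, with the stud through its slot (top crop 218,200). Now the washer, gripped in two directions so that it is centred.

```bash
python3 -m pendant '[[0.7,0.002,0.031,0.15,0],[0.7,0.002,0.031,0.3,0],[0.7,0.002,0.031,0.36,0],[0.7,0.002,0.031,0.36,0],[0.7,0.002,0.031,0.36,0]]' |sed -n 2,4p; python3 -m pendant '[[0.1,0,0,0,0],[0.1,0,0,0,0],[0.1,0,0,0,0],[0.1,0,0,0,0],[0.1,0,0,0,0]]' 20 |tail -5; python3 -m pendant '[[0.6,0,0,0,0],[0.6,0,0,0,0],[0.6,0,0,0,0],[0.6,0,0,0,0]]' |tail -2; python3 plan.py 456.3 -398.7 80 76.6
```

```text
tcp_pos: [0.4573, -0.4011, 0.0825]
ee_rot: [3.141, -0.001, -0.234]
wrist_force: [0.2, -0.4, 0.4]
tcp_pos: [0.4568, -0.4006, 0.0815]
ee_rot: [-3.141, 0.0, -0.234]
wrist_force: [-0.3, 0.1, 0.7]
width: 0.098
gripper_force: 0.0
width: 0.601
gripper_force: 0.0
t 33.0 pos [ 456.8 -400.6   81.5] yaw -13.43  shift [-0.004 -0.009  0.007] turn -1.000 F [0.1 0.  1.3] q6 0.97
```

The jaws closed above the 8 mm washer without touching it, so I need to go about 9 mm lower.

```bash
python3 -m pendant '[[0.6,0.002,-0.009,0.02,0],[0.6,0.002,-0.009,0.045,0],[0.6,0.002,-0.009,0.045,0],[0.6,0.002,-0.009,0.045,0]]' |sed -n 2,4p; python3 -m pendant '[[0.2,0,0,0,0],[0.2,0,0,0,0],[0.2,0,0,0,0],[0.2,0,0,0,0]]' 20 |tail -5
```

```text
tcp_pos: [0.4576, -0.3989, 0.0723]
ee_rot: [-3.141, 0.0, -0.234]
wrist_force: [0.1, -0.5, -0.8]
tcp_pos: [0.4576, -0.3991, 0.0728]
ee_rot: [3.141, -0.0, -0.234]
wrist_force: [-1.1, 0.8, 4.4]
width: 0.385
gripper_force: 19.9
```

```bash
python3 -m pendant '[[0.6,0,0,0,0],[0.6,0,0,0,0],[0.6,0,0,0,0],[0.6,0,0,0,-1],[0.6,0,0,0,-1],[0.6,0,0,0,-1],[0.6,0,0,0,-1],[0.6,0,0,0,-1],[0.6,0,0,0,-1],[0.6,0,0,0,-1],[0.6,0,0,0,-1],[0.6,0,0,0,-1],[0.6,0,0,0,-1]]' |sed -n 2,4p; python3 -m pendant '[[0.2,0,0,0,0],[0.2,0,0,0,0],[0.2,0,0,0,0],[0.2,0,0,0,0]]' 40 |tail -5;  python3 plan.py 457.6 -399.1 80 76.6
```

```text
tcp_pos: [0.4576, -0.3989, 0.0724]
ee_rot: [-3.141, -0.0, 1.336]
wrist_force: [0.3, 0.3, -0.0]
tcp_pos: [0.4576, -0.399, 0.0728]
ee_rot: [3.142, 0.0, 1.336]
wrist_force: [-0.2, 0.0, 5.1]
width: 0.371
gripper_force: 39.4
t 36.1 pos [ 457.6 -399.    72.8] yaw 76.54  shift [-0.001  0.    -0.036] turn -0.001 F [-0.2  0.   5.1] q6 -0.60
```

```bash
python3 -m pendant '[[0.2,0,0,-0.25,0],[0.2,0,0,-0.52,0],[0.2,0,0,-0.52,0],[0.2,0,0,-0.52,0]]'|tail -5; python3 plan.py 495.2 12 175 76.6
```

```text
tcp_pos: [0.4573, -0.3987, 0.1761]
ee_rot: [-3.141, -0.0, 1.336]
wrist_force: [-0.5, 0.4, -1.1]
width: 0.368
gripper_force: 39.8
t 36.6 pos [ 457.3 -398.7  176.1] yaw 76.55  shift [ 2.041 -0.293  0.006] turn -0.001 F [-0.5  0.4 -1.1] q6 -0.60
```

```bash
python3 -m pendant '[[0.2,1,-0.143,0,0],[0.2,1,-0.143,0,0],[0.2,1,-0.143,0,0],[0.2,1,-0.143,0,0]]'>/dev/null;  python3 -m pendant '[[0.2,0.99,-0.143,0,0],[0.2,0.99,-0.143,0,0],[0.2,0.99,-0.143,0,0],[0.2,0.99,-0.143,0,0],[0.2,0.99,-0.143,0,0]]' |sed -n 2,5p;  python3 plan.py 495.2 12 175 76.6
python3 - <<'E'
from h import *
D=shots("side",6); np.save("pics/s.npy",D[0])
x,y,z=r.read_state()["tcp_pos"]
p,e=fit("washer",[x,y,0],z-.0728,D,True,pad=3); print(p*1e3,e,x*1e3,y*1e3, "px",proj([[x,y,z-.0688]],D),"stud base/top px",proj([[.4958,.0144,.044],[.4958,.0144,.074]],D))
u0,v0=proj([[.4958,.0144,.07]],D)[0].astype(int); print(u0,v0); print(D[0][v0-22:v0+14,u0-10:u0+11].mean(2).astype(int))
E
```

```text
tcp_pos: [0.4943, 0.0015, 0.1757]
ee_rot: [-3.14, 0.001, 1.338]
wrist_force: [1.7, -0.6, -0.2]
width: 0.366
t 37.8 pos [494.3   1.5 175.7] yaw 76.68  shift [ 0.052 -0.008  0.004] turn 0.001 F [ 1.7 -0.6 -0.2] q6 0.10
[ 4.94786249e+02 -2.58340239e-01  7.22762050e-09] 0.31479279243700353 494.4698905779169 0.062300971243339914 px [[274.73097207 192.52299076]] stud base/top px [[274.45906356 206.34990249]
 [274.1820359  198.79443828]]
274 199
[[153 145 115  78  61  73 117 149 145 131 136 153 161 161 151 124  87  65
   71  99 122]
 [129 124  99  70  61  81 130 161 154 136 139 156 166 167 158 134  97  67
   63  76  92]
 [ 94  92  78  63  62  90 140 167 157 138 139 156 166 167 161 142 108  73
   60  62  67]
 [ 68  68  63  59  65 100 147 168 157 137 140 155 165 167 163 149 116  79
   61  58  59]
 [ 60  59  58  59  66 102 144 161 149 135 140 155 164 166 164 151 119  81
   61  58  58]
 [ 64  61  59  59  66  97 134 148 141 134 143 157 165 166 164 151 119  81
   62  59  65]
 [ 89  76  65  60  65  92 127 142 138 135 147 160 166 167 165 153 120  82
   63  64  80]
 [126 106  81  66  69  94 127 143 
[... 1847 characters left out ...]
4 151 150 138 114  93  93 106 115 113 103  90  93 114 135 144
  139 119  97]
 [ 97 119 138 146 146 137 114  93  94 107 116 117 110  96  92 109 129 137
  131 112  91]
 [ 91 112 130 138 138 130 111  91  92 106 116 118 112  98  89 101 116 122
  117 103  88]
 [ 86 101 114 120 120 113  98  85  89 103 114 116 108  93  84  89  97 100
   97  91  83]
 [ 80  87  93  95  95  90  82  78  84  98 111 113 102  86  80  81  83  83
   83  82  80]
 [ 77  79  80  81  80  77  74  75  81  95 109 111  99  83  78  79  79  79
   79  78  78]
 [ 77  78  77  78  77  74  73  75  81  93 106 107  96  82  77  78  79  78
   78  78  78]
 [ 77  78  78  78  77  75  74  76  80  89  98  98  90  81  77  77  77  78
   78  78  78]]
```

```bash
python3 plan.py 495.2 11.8 150 76.6; python3 -m pendant '[[0.2,0.052,-0.008,0,0],[0.2,0.052,-0.008,0,0],[0.2,0.052,-0.008,0.06,0],[0.2,0.052,-0.008,0.06,0],[0.2,0.052,-0.008,0.06,0]]'|sed -n 2,4p; python3 plan.py 495.2 11.8 150 76.6
```

```text
t 38.0 pos [4.945e+02 1.000e-01 1.764e+02] yaw 76.45  shift [ 0.058 -0.01   0.132] turn -0.002 F [0.5 0.3 0.7] q6 0.10
tcp_pos: [0.495, 0.012, 0.1642]
ee_rot: [-3.141, 0.0, 1.336]
wrist_force: [0.1, 0.6, -0.4]
t 38.7 pos [495.   12.  164.2] yaw 76.57  shift [-0.001  0.001  0.071] turn -0.000 F [ 0.1  0.6 -0.4] q6 0.12
```

```bash
python3 -m pendant '[[0.2,0,0,0.05,0],[0.2,0,0,0.08,0],[0.2,0,0,0.1,0],[0.2,0,0,0.1,0]]'|sed -n 2,4p; python3 plan.py 495.2 11.8 117 76.6
```

```text
tcp_pos: [0.495, 0.0119, 0.1441]
ee_rot: [-3.141, 0.0, 1.336]
wrist_force: [0.2, 0.6, -0.1]
t 39.2 pos [495.   11.9 144.1] yaw 76.56  shift [-0.     0.001  0.135] turn -0.000 F [ 0.2  0.6 -0.1] q6 0.12
```

```bash
python3 -m pendant '[[0.2,0,0,0.03,0],[0.2,0,0,0.05,0],[0.2,0,0,0.05,0]]'|sed -n 2,4p; python3 -m pendant '[[0.2,0,0,0.03,0],[0.2,0,0,0.06,0],[0.2,0,0,0.075,0],[0.2,0,0,0.075,0]]'|sed -n 2,4p; python3 plan.py 495.2 11.8 116.8 76.6
```

```text
tcp_pos: [0.4951, 0.012, 0.1342]
ee_rot: [-3.141, -0.0, 1.336]
wrist_force: [-0.7, -0.2, -0.8]
tcp_pos: [0.4951, 0.012, 0.1192]
ee_rot: [-3.141, -0.0, 1.336]
wrist_force: [-0.6, -0.0, -0.7]
t 40.0 pos [495.1  12.  119.2] yaw 76.57  shift [-0.001  0.001  0.012] turn -0.000 F [-0.6 -0.  -0.7] q6 0.12
```

```bash
python3 -m pendant '[[0.2,0,0,0.006,0],[0.2,0,0,0.012,0],[0.2,0,0,0.012,0]]'|sed -n 2,4p; python3 -m pendant '[[0.5,0,0,0,0],[0.5,0,0,0,0],[0.5,0,0,0,0],[0.5,0,0,-0.2,0],[0.5,0,0,-0.5,0],[0.5,0,0,-0.6,0],[0.5,0,0,-0.6,0]]'|sed -n 2,5p;python3 plan.py 460.5 385 170 76.6
```

```text
tcp_pos: [0.4953, 0.012, 0.1171]
ee_rot: [3.142, -0.0, 1.336]
wrist_force: [0.0, -0.0, -0.5]
tcp_pos: [0.4964, 0.0118, 0.2389]
ee_rot: [3.137, -0.001, 1.336]
wrist_force: [0.4, 0.3, -0.3]
width: 0.5
t 41.3 pos [496.4  11.8 238.9] yaw 76.57  shift [ 1.773 -0.609  0.343] turn -0.000 F [ 0.4  0.3 -0.3] q6 0.12
```

```bash
python3 -m pendant '[[0.7,0.886,-0.305,0,0],[0.7,0.886,-0.305,0,0],[0.7,0.886,-0.305,0,0],[0.7,0.886,-0.305,0,0]]'>/dev/null;  python3 -m pendant '[[0.7,0.886,-0.305,0.3,-1],[0.7,0.886,-0.305,0.3,-1],[0.7,0.886,-0.305,0.3,-1],[0.7,0.886,-0.305,0.3,-1],[0.7,0.886,-0.305,0.3,-1],[0.7,0.886,-0.305,0.3,-1],[0.7,0.886,-0.305,0.3,-1],[0.7,0.886,-0.305,0.3,-1],[0.7,0.886,-0.305,0.3,-1],[0.7,0.886,-0.305,0.3,-1],[0.7,0.886,-0.305,0.3,-1]]' |sed -n 2,5p;  python3 plan.py 460.5 384.5 79 166.6
python3 - <<'E'
from h import *
T=shots("top",4)
for z0 in(.044,):
    p,e=fit("washer",[.4927,.012,0],z0,T,True,pad=2); print(p*1e3,e,ztop("washer",p,z0,T))
P=[.4586,.3862,0]
D=shots("side",3); print(fit("quick_nut",P,0,D,True))
E
```

```text
tcp_pos: [0.4589, 0.3841, 0.1764]
ee_rot: [-3.141, -0.001, 2.905]
wrist_force: [-0.4, 0.2, 0.6]
width: 0.7
t 43.2 pos [458.9 384.1 176.4] yaw 166.44  shift [-0.008  0.004  0.487] turn -0.002 F [-0.4  0.2  0.6] q6 -0.75
[4.94768520e+02 1.19653101e+01 6.68046140e-09] 0.018476373065529968 0.05275999610376059
(array([4.60523503e-01, 3.84021443e-01, 3.40291013e-11]), np.float64(0.00790515264684776))
```

```bash
python3 -m pendant '[[0.7,-0.008,0.004,0.25,0],[0.7,-0.008,0.004,0.4,0],[0.7,-0.008,0.004,0.48,0],[0.7,-0.008,0.004,0.48,0],[0.7,-0.008,0.004,0.48,0]]' |sed -n 2,4p; python3 -m pendant '[[0.15,0,0,0,0],[0.15,0,0,0,0],[0.15,0,0,0,0],[0.15,0,0,0,0],[0.15,0,0,0,0]]' 20 |tail -5; python3 -m pendant '[[0.6,0,0,0,0],[0.6,0,0,0,0],[0.6,0,0,0,0],[0.6,0,0,0,1],[0.6,0,0,0,1],[0.6,0,0,0,1],[0.6,0,0,0,1],[0.6,0,0,0,1],[0.6,0,0,0,1],[0.6,0,0,0,1],[0.6,0,0,0,1],[0.6,0,0,0,1],[0.6,0,0,0,1]]' |sed -n 2,4p; python3 -m pendant '[[0.15,0,0,0,0],[0.15,0,0,0,0],[0.15,0,0,0,0],[0.15,0,0,0,0],[0.15,0,0,0,0]]' 40 |tail -5;  python3 plan.py 460.5 384.5 79 76.6
```

```text
tcp_pos: [0.4614, 0.3859, 0.0822]
ee_rot: [3.14, 0.001, 2.907]
wrist_force: [0.2, -0.3, 0.7]
tcp_pos: [0.4611, 0.3858, 0.0823]
ee_rot: [3.14, 0.001, 2.907]
wrist_force: [-0.0, -0.7, 4.8]
width: 0.315
gripper_force: 19.4
tcp_pos: [0.4606, 0.3854, 0.081]
ee_rot: [-3.141, 0.0, 1.337]
wrist_force: [-0.7, -0.2, 0.4]
tcp_pos: [0.4606, 0.3854, 0.0813]
ee_rot: [-3.142, -0.0, 1.336]
wrist_force: [-1.0, -0.7, 4.2]
width: 0.307
gripper_force: 39.5
t 47.0 pos [460.6 385.4  81.3] yaw 76.58  shift [-0.004  0.     0.012] turn -0.000 F [-1.  -0.7  4.2] q6 0.82
```

```bash
python3 -m pendant '[[0.15,0,0,-0.25,0],[0.15,0,0,-0.5,0],[0.15,0,0,-0.5,0],[0.15,0,0,-0.5,0]]'|tail -5; python3 plan.py 495.1 12 178 76.6
```

```text
tcp_pos: [0.4603, 0.3851, 0.1806]
ee_rot: [-3.141, 0.0, 1.336]
wrist_force: [0.4, -0.2, -1.4]
width: 0.304
gripper_force: 39.8
t 47.5 pos [460.3 385.1 180.6] yaw 76.57  shift [-1.774  0.603  0.013] turn -0.000 F [ 0.4 -0.2 -1.4] q6 0.82
```

```bash
python3 -m pendant '[[0.15,-0.887,0.301,0,0],[0.15,-0.887,0.301,0,0],[0.15,-0.887,0.301,0,0],[0.15,-0.887,0.301,0,0]]'>/dev/null;  python3 -m pendant '[[0.15,-0.887,0.301,0,0],[0.15,-0.887,0.301,0,0],[0.15,-0.887,0.301,0,0],[0.15,-0.887,0.301,0,0],[0.15,-0.887,0.301,0,0],[0.15,-0.887,0.301,0,0]]' |sed -n 2,5p;  python3 plan.py 495.1 12 160 76.6
```

```text
tcp_pos: [0.4948, 0.014, 0.1805]
ee_rot: [-3.14, -0.0, 1.338]
wrist_force: [0.3, -0.5, -0.2]
width: 0.306
t 48.8 pos [494.8  14.  180.5] yaw 76.68  shift [-0.01   0.004  0.103] turn 0.001 F [ 0.3 -0.5 -0.2] q6 0.12
```

```bash
python3 -m pendant '[[0.15,0,0,0.06,0],[0.15,0,0,0.06,0],[0.15,0,0,0.06,0]]' |sed -n 2,4p;  python3 plan.py 495.1 12 150 76.6
```

```text
tcp_pos: [0.4951, 0.0128, 0.1688]
ee_rot: [-3.141, -0.0, 1.337]
wrist_force: [-0.0, 0.7, 0.2]
t 49.1 pos [495.1  12.8 168.8] yaw 76.61  shift [-0.004  0.001  0.094] turn 0.000 F [-0.   0.7  0.2] q6 0.12
```

```bash
python3 -m pendant '[[0.15,-0.003,0,0.03,0],[0.15,-0.003,0,0.06,0],[0.15,-0.003,0,0.085,0],[0.15,-0.003,0,0.085,0]]' |sed -n 2,4p; python3 -m pendant '[[0.15,0,0,0.02,0],[0.15,0,0,0.04,0],[0.15,0,0,0.04,0]]' |sed -n 2,4p;  python3 plan.py 495.1 12 133.3 76.6
```

```text
tcp_pos: [0.4948, 0.0117, 0.1516]
ee_rot: [-3.14, 0.0, 1.336]
wrist_force: [-0.5, 0.5, -0.6]
tcp_pos: [0.495, 0.0118, 0.1438]
ee_rot: [-3.141, -0.0, 1.336]
wrist_force: [-1.7, 0.3, -1.3]
t 50.0 pos [495.   11.8 143.8] yaw 76.57  shift [0.001 0.    0.052] turn -0.000 F [-1.7  0.3 -1.3] q6 0.12
```

```bash
python3 -m pendant '[[0.15,0,0,0.02,0],[0.15,0,0,0.04,0],[0.15,0,0,0.046,0],[0.15,0,0,0.046,0]]' |sed -n 2,4p; python3 -m pendant '[[0.15,0,0,0.004,0],[0.15,0,0,0.006,0],[0.15,0,0,0.006,0]]' |sed -n 2,4p; python3 plan.py 495.1 12 133.3 76.6
```

```text
tcp_pos: [0.495, 0.0118, 0.1347]
ee_rot: [-3.141, -0.0, 1.336]
wrist_force: [-1.4, -0.1, -1.8]
tcp_pos: [0.495, 0.0118, 0.1337]
ee_rot: [-3.141, -0.0, 1.336]
wrist_force: [-2.4, -1.0, 0.6]
t 50.9 pos [495.   11.8 133.7] yaw 76.57  shift [ 0.001 -0.     0.002] turn -0.000 F [-2.4 -1.   0.6] q6 0.12
```

```bash
python3 -m pendant '[[0.15,0,0,0.003,0],[0.15,0,0,0.003,0],[0.5,0,0,0.003,0],[0.5,0,0,0.003,0],[0.5,0,0,0.003,0],[0.5,0,0,-0.1,0],[0.5,0,0,-0.4,0],[0.5,0,0,-0.7,0],[0.5,0,0,-0.7,0]]'|sed -n 2,5p; python3 -m pendant '[[0.5,-1,0,0,0],[0.5,-1,0,0,0],[0.5,-1,0,0,0],[0.5,-1,0,0,0],[0.5,-1,0,0,0],[0.5,-1,0,0,0]]'|sed -n 2,3p
python3 - <<'E'
from h import *
T=shots("top",4);D=shots("side",4)
for nm,c in(("top",T),("side",D)):
    o=[492.6,12] if nm=="top" else [495.8,14.4]; a=np.radians(-13.4)
    for n,z0,q in(("quick_nut",.052,(0,0,0)),("bar_brass",.016,(0,-52,90)),("part",.016,(0,57,90)),("strap",.032,(0,-4,0))):
        x0=[(o[0]+q[0]*np.cos(a)-q[1]*np.sin(a))/1e3,(o[1]+q[0]*np.sin(a)+q[1]*np.cos(a))/1e3,a+np.radians(q[2])]
        print(nm,n,"ztop at place",round(1e3*ztop(n,x0,z0,c),1),end=" ")
        p,e=fit(n,x0,z0,c,True,pad=3); d=p[:2]*1e3-o; print("fit plate",(d@[np.cos(a),np.sin(a)]).round(1),(d@[-np.sin(a),np.cos(a)]).round(1),"err",round(e,3))
    # height profile along plate y
    for Y in(-62,-35,-25,25,35,50): 
        P=np.array([[o[0]-Y*np.sin(a),o[1]+Y*np.cos(a),44]])/1e3; u,v=np.round(proj(P,c)[0]).astype(int); d=c[1][v,u]; print(Y,round(1e3*(c[3][:3,:3]@np.linalg.solve(c[2],[u,v,1])*d+c[3][:3,3])[2],1),end="; ")
    print()
E
```

```text
tcp_pos: [0.4984, 0.0115, 0.2786]
ee_rot: [3.131, -0.001, 1.337]
wrist_force: [1.1, -0.5, -0.1]
width: 0.499
tcp_pos: [0.4487, -0.1813, 0.2732]
ee_rot: [-3.14, -0.001, 1.337]
top quick_nut ztop at place 70.7 fit plate -1.9 0.3 err 0.119
top bar_brass ztop at place 42.7 fit plate 0.1 -51.7 err 0.12
top part ztop at place 33.4 fit plate -0.5 59.6 err 0.087
top strap ztop at place 45.2 fit plate 21.6 -36.6 err 0.424
-62 42.9; -35 44.0; -25 17.6; 25 16.8; 35 43.7; 50 45.7; 
side quick_nut ztop at place 71.0 fit plate 0.1 -10.2 err 0.286
side bar_brass ztop at place 36.6 fit plate -0.8 -54.7 err 0.04
side part ztop at place 70.7 fit plate -0.3 44.7 err 0.503
side strap ztop at place 49.5 fit plate 0.4 8.7 err 0.197
-62 44.6; -35 45.5; -25 29.4; 25 70.4; 35 73.0; 50 71.3;
```

```bash
python3 -c "
from workcell import r
print(r.close_job())"
```

```text
the job is handed in; nothing more can be done
None
```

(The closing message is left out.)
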